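Castle nut on the coating-drum spindle: to the next slot, then lock it

ROBOT

A 6-joint arm with a two-finger parallel gripper is mounted at the origin on the work surface. World frame = base frame: x ahead of the robot, y to its left, z up, the work surface at z = 0. Lengths are in m, angles in degrees, forces in N, time in s.
With the tool pointing down it reaches from about 0.325 to 0.775 m from the base axis. Payload 5.5 kg.
Tool frame: the origin (TCP) lies at the centre of the arm's flange, where the gripper is bolted on; the fingertips stand 182 mm ahead of it and the grasp point (between the pads) lies 163 mm ahead of it; z points along the fingers, y is the direction in which the jaws open and shut (so a half turn about z gives the same grasp; the last joint's range is limited). The gripper opens to 88 mm and grips with 3 to 60 N. Pads are 20 mm wide; open, the fingers measure 115 mm over their backs; the gripper's body (75 mm by 178 mm) begins 61 mm behind the grasp point.
Start: joints at [-68.623, 5.22, 70.514, -0, 104.267, -3.249], TCP at [0.25, -0.545, 0.405] pointing down, gripper open.
Joint ranges: [-164.24, 164.24], [-49.07, 125.15], [9.68, 141.18], [-86.29, 266.29], [3.28, 154.24], [-151.56, 151.56]. Speed limits (degrees/s): [147.25, 147.25, 172.46, 180, 180, 180].

INTERFACE

Orientations are given as [roll, pitch, yaw] about the fixed x, y, z axes, in that order (R = Rz(yaw) Ry(pitch) Rx(roll)).
In Python, from station import r gives the robot as it stands. The module is installed in compiled form; this text tells all that it offers. Calls block until the motion is done:
- r.reach(position, orientation): joint-space move of the TCP to a pose.
- r.servo_line(position, rotation=None, speed=0.15): straight line of the TCP; rotation=None keeps the orientation; speed is the mean speed in m/s.
- r.move_joints(angles): joint-space move.
- r.let_go() and r.grab(squeeze=None): open the fingers fully, or close them until they stop; squeeze is the grip in N (None keeps the last).
- r.wait(seconds).
- r.inverse_kinematics(position, orientation): joint angles nearest the present ones, or None.
- r.sense(): the state.
- r.snapshot(name): name is "scene" or "top"; returns a dict with "frame" (480x640x3 uint8, red, green, blue), "fx", "fy", "cx", "cy" (pixels), "dist_coeffs" ([k1, k2, p1, p2, k3] as OpenCV has them; the pictures are not rectified), "R" (3x3) and "t" (3): a world point X has camera coordinates R X + t. Camera axes: x right, y down, z forward; pixel columns grow to the right and rows downward; lengths in m; the calibration is good to about 2 mm. A picture is of the moment at which its call begins. There is no depth.
A pose or a line that the arm cannot do raises r.IKError and nothing moves.
- r.hand_in(): hands the job in, once; it reports no verdict.
The state is a dict: "clock": time; "joints": joint angles; "joint_vel": joint speeds; "joint_torque": joint torques, N m; "tcp_pos": TCP position; "orientation": TCP orientation; "contact_force": force on the tool from outside, world axes, zero at the start; "torque": the same for the moment, N m; "opening": finger opening in m.
Only numpy, scipy, OpenCV 4.12 (cv2) and the standard library are available. Lean on these libraries where they do the work, as an engineer would, in place of code of your own. Each camera call takes 0.05 s, during which the arm holds its last target.

TASK

The brass castle nut on the leaning spindle of the coating-drum drive must be locked before the drum goes back on. Tighten it clockwise (seen looking onto the spindle's end), only as far as the next slot that lines up with the cross hole in the spindle (the red line on the spindle's end points to the hole's mouth), then slide the shank of the red-handled locking bar through that slot into the blind cross hole until it meets the hidden stop, and let go. Leave the jar, oil bottle, wrench, brush and loose rice sticks where they are.

Things in the scene. Friction and masses are not known exactly. Their poses are not given: they have to be found in the camera images.
- spindle: Fixed steel spindle, 32 mm diameter, leaning 35 deg from vertical towards the robot. Origin: on its axis, at the centre of the cross hole. z: along the spindle, outward and up; y: level, the way the bar slides in; x: up the slope, away from the robot. End face at z = +15 mm, with a red line from the centre towards the hole's mouth. Under the nut a flange, 92 mm diameter, face at z = -36 mm.
- hole_mouth (a point): Centre of the mouth of the square 14 x 14 mm cross hole, on the spindle's right side seen from the robot (spindle frame: y = -16 mm). The hole runs along the spindle's y, centred on its origin.
- hole_end (a point): Centre of the rigid hidden stop that closes the cross hole (spindle frame: y = +9 mm, so the hole is 25 mm deep; from the outside of the nut's crown, at y = -27 mm, to the stop is 36 mm).
- nut (a joint): Nut angle, rad; grows as it is tightened, clockwise looking onto the spindle's end. At 0 a slot lines up with the cross hole; slots are 1.047 rad (60 deg) apart. Starts at -0.87 to -0.26, so the next slot to line up is at 0. Stiff: 0.3 N m to turn, stays where left, does not travel along the spindle. Range -1.2 to 1.2.
- nut_mid (a point): Centre of the hexagon of the brass castle nut (spindle frame z = -21 mm). Hexagon 56 mm across flats, 65 across corners, 28 high (z = -35 to -7 mm); above it a crown, 54 mm diameter, to z = +11 mm, with six open slots 14 mm wide, 18 deep, one over the middle of each flat. At joint 0 two flats face the spindle's +y and -y, the others at 60 deg steps.
- key_grip (a point): Centre of the red handle of the loose locking bar: block 22 mm wide (x), 40 long (y), 36 high (z, up as it lies on the table). A round steel shank, 10 mm diameter, round nose, sticks out 57 mm from the middle of its +y end. 120 g. Lies with its nose roughly to the robot's left. In place, the handle's near end stays 21 mm clear of the crown.
- key_nose (a point): Tip of the shank's nose, 77 mm from the handle's centre along the bar's +y.
- drive: White and blue drive unit fixed to the table. Origin on the table, 180 mm straight below the spindle's origin. Base plate 160 mm wide, 12 thick, from 60 mm in front of the origin to 220 behind; all above it lies within 50 mm either side of the middle, so there is free room beside. Terminal box behind is 167 mm high, spindle 200 mm.
- jar: Bystander: jar with yellow lid, 60 mm in diameter, 75 mm high; origin at the underside.
- oil: Bystander: white bottle, 60 mm in diameter, 170 mm high; origin at the underside.
- wrench: Bystander: wrench, 190 mm, lying flat on the table.
- brush: Bystander: hand brush, 200 mm, lying on the table.
- stick0: Bystander: puffed rice stick, 90 x 22 x 20 mm, lying loose.
- stick1: Bystander: puffed rice stick, 90 x 22 x 20 mm, lying loose.
Not all that is in view belongs to the job. Of the things like the part that bears key_grip, leave any that is turquoise; of the rest the larger one is meant.

How it is judged (in metres and radians):
On the way, in this order (a step that is already met when the one before it is completed fails the run):
1. the nut is turned clockwise to the next slot that lines up (joint within 0.1 rad of 0) and stands still (value of joint nut between -0.1 and 0.1 rad and velocity of joint nut between -0.05 and 0.05 rad/s), for 0.2 s.
2. the bar's nose is at the hidden stop (within 6 mm of the stop's centre) (distance between key_nose and hole_end below 0.006 m), for 0.1 s.
At the end, for the whole second after the job is handed in: The nut stands within 0.1 rad of the next slot that lines up with the cross hole, and the locking bar rests in that slot and the hole, its nose within 6 mm of the centre of the hidden stop, released and at rest (value of joint nut between -0.1 and 0.1 rad and distance between key_nose and hole_end below 0.006 m and linear speed of key below 0.02 m/s); the robot touches nothing.
It fails at once if the nut is turned on well past the next slot (more than 0.3 rad) (value of joint nut above 0.3 rad).
It fails at once if a bystander (jar, oil, wrench, brush, rice stick) is moved by more than 40 mm (distance of any of jar, oil, wrench, brush, stick0, stick1 from where it was at the start of the episode above 0.04 m).
It also fails if it takes over 54 s, if anything falls off the work surface, if the arm or the gripper's body presses on something with over 40 N, if the wrist force passes 120 N, or if a joint passes its speed limit or range.

## Working session

There is one attempt and no reset: what is moved stays moved. The work goes in short steps, each a Python script; the robot and the scene stay as the last script left them, time stands still between calls to the robot, and variables do not carry over. Pictures are saved under pics/ and viewed, and the job is handed in when it is done.

```bash
mkdir -p pics; python3 - <<'E'
from station import r
import cv2,pickle
for n in("scene","top"):
    s=r.snapshot(n); pickle.dump(s,open(f"{n}0.pkl","wb")); cv2.imwrite(f"pics/{n}0.png",s["frame"][:,:,::-1])
    print(n,s["fx"],s["cx"],s["cy"],s["dist_coeffs"],s["R"],s["t"])
print(r.sense())
E
```

```text
scene 454.7935737285019 318.7114619242895 244.23128061553714 [0.02005237 0.         0.         0.         0.        ] [[-0.89249671  0.45058733  0.02051077]
 [ 0.24259994  0.51786951 -0.82033922]
 [-0.38025636 -0.72717414 -0.57150929]] [ 0.46014987 -0.01295386  1.3146315 ]
top 444.2018058369678 318.926725407635 243.31886807002536 [-0.05460472  0.          0.          0.          0.        ] [[-0.00296375 -0.9999908   0.00310096]
 [-0.979757    0.00228303 -0.20017746]
 [ 0.20016854 -0.00363147 -0.97975475]] [-0.00611081  0.52333324  1.06816989]
{'clock': 0.1, 'joints': array([-6.86228537e+01,  5.25929279e+00,  7.05749388e+01, -5.73943397e-05,
        1.04267103e+02, -3.24930606e+00]), 'joint_vel': array([-0.05666886, -0.0185307 , -0.22477669, -0.03447546,  0.00851191,
        0.1486778 ]), 'joint_torque': array([ 3.43701358e-03, -4.47855878e+01, -4.07571709e+01,  6.99767238e-02,
        2.84272071e-02, -9.64728065e-05]), 'tcp_pos': array([ 0.2500318 , -0.54547918,  0.40361487]), 'orientation': array([-1.79898825e+02, -5.68817595e-03,  2.46264332e+01]), 'contact_force': array([ 0.77835683, -0.18505337,  0.01599373]), 'torque': array([ 0.01130475,  0.01786403, -0.00763381]), 'opening': 0.08770955758878105}
```

View pics/scene0.png

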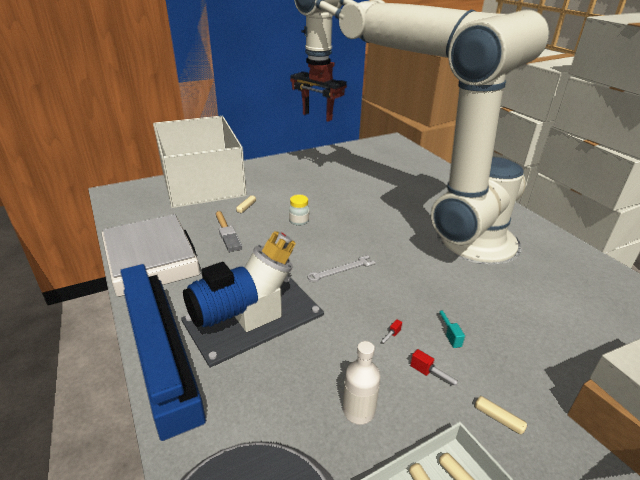

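View pics/top0.png

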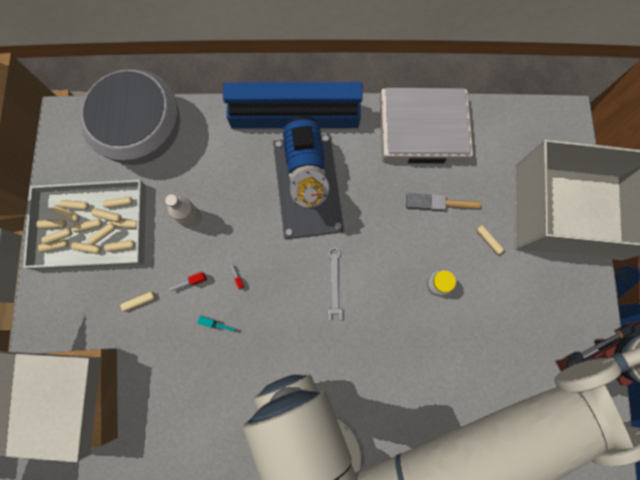

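The top view shows the nut at about (310,188), the large red bar with its handle at (197,279) and nose at (171,289), and a small red decoy at (238,280). The wrench is at (335,285). In the scene view the nut is at (278,248) and the bar at (424,362). I'll enlarge both.

```bash
python3 - <<'E'
import cv2
a=cv2.imread("pics/top0.png");b=cv2.imread("pics/scene0.png")
c=cv2.resize(a[110:250,260:360],None,fx=4,fy=4,interpolation=cv2.INTER_CUBIC)
d=cv2.resize(b[215:315,230:330],None,fx=4,fy=4,interpolation=cv2.INTER_CUBIC)
import numpy as np
o=np.zeros((560,800,3),np.uint8);o[:560,:400]=c;o[:400,400:]=d
cv2.imwrite("pics/z0.png",o)
E
```

```text
(no output)
```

View pics/z0.png

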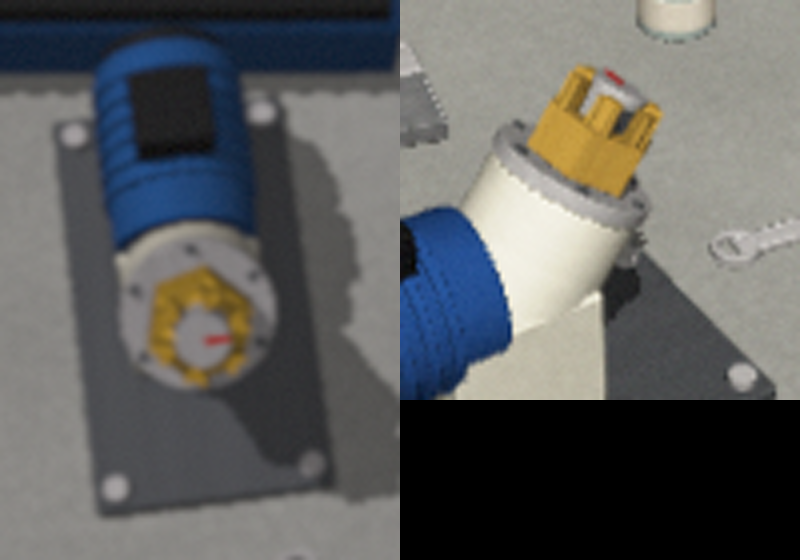

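```bash
cat > h.py <<'E'
import numpy as np,cv2,pickle
def und(s,uv):
    K=np.array([[s["fx"],0,s["cx"]],[0,s["fy"],s["cy"]],[0,0,1]]);
    return cv2.undistortPoints(np.array(uv,float).reshape(-1,1,2),K,np.array(s["dist_coeffs"],float)).reshape(-1,2)
def onplane(s,uv,z):
    R=np.array(s["R"]);t=np.array(s["t"]);C=-R.T@t
    d=np.c_[und(s,uv),np.ones(len(np.array(uv).reshape(-1,2)))]@R
    return C+d*((z-C[2])/d[:,2])[:,None]
def proj(s,X):
    K=np.array([[s["fx"],0,s["cx"]],[0,s["fy"],s["cy"]],[0,0,1]]);
    return cv2.projectPoints(np.array(X,float).reshape(-1,3),cv2.Rodrigues(np.array(s["R"]))[0],np.array(s["t"],float),K,np.array(s["dist_coeffs"],float))[0].reshape(-1,2)
E
python3 - <<'E'
from h import *
np.set_printoptions(precision=4,suppress=True)
out=[]
for n in("top","scene"):
    s=pickle.load(open(n+"0.pkl","rb"));f=s["frame"]
    h=cv2.cvtColor(f,cv2.COLOR_RGB2HSV)
    print(n)
    # red handle & small red
    m=(((h[...,0]<6)|(h[...,0]>174))&(h[...,1]>170)&(h[...,2]>80)).astype(np.uint8)
    k,l,st,c=cv2.connectedComponentsWithStats(m)
    for i in range(1,k):
        if st[i,4]>8: print("red",st[i],c[i],onplane(s,c[i],.018))
    m=((h[...,0]>15)&(h[...,0]<28)&(h[...,1]>150)).astype(np.uint8)
    k,l,st,c=cv2.connectedComponentsWithStats(m)
    for i in range(1,k):
        if st[i,4]>40: print("brass",st[i],c[i])
s=pickle.load(open("top0.pkl","rb"))
# zoomed pixel -> full: u=260+zu/4-.375
Z=lambda p:np.array([260,110])+(np.array(p)+.5)/4-.5
pb=[(74,134),(262,112),(115,487),(312,464)]
print("bolts",onplane(s,[Z(p) for p in pb],.016))
pc=[(98,518),(334,488)]
print("front corners",onplane(s,[Z(p) for p in pc],.012))
print("endface",onplane(s,[Z((204,338))],.1923))
s2=pickle.load(open("scene0.pkl","rb"))
print("scene endface",onplane(s2,[np.array([230,215])+(np.array([620,84])-[400,0]+.5)/4-.5],.1923))
a=cv2.cvtColor(s["frame"],cv2.COLOR_RGB2BGR);b=cv2.cvtColor(s2["frame"],cv2.COLOR_RGB2BGR)
c=cv2.resize(a[255:315,150:250],None,fx=6,fy=6,interpolation=cv2.INTER_CUBIC)
cv2.imwrite("pics/z1.png",c)
d=cv2.resize(b[335:395,400:475],None,fx=8,fy=8,interpolation=cv2.INTER_CUBIC)
cv2.imwrite("pics/z2.png",d)
d=cv2.resize(b[225:290,250:310],None,fx=9,fy=9,interpolation=cv2.INTER_CUBIC)
cv2.imwrite("pics/z3.png",d)
d=cv2.resize(a[160:220,280:340],None,fx=10,fy=10,interpolation=cv2.INTER_CUBIC)
cv2.imwrite("pics/z4.png",d)
E
```

```text
top
red [189 273  16  11 127] [196.4409 278.1496] [[0.4397 0.3077 0.018 ]]
red [235 278   8  10  53] [238.6415 282.4528] [[0.4286 0.1984 0.018 ]]
brass [298 178  24  24 246] [308.9878 187.2073]
brass [434 271  22  21 364] [444.3736 281.1786]
scene
red [390 320  12  16 108] [396.0278 326.3241] [[0.4275 0.2001 0.018 ]]
red [411 350  23  25 374] [421.3209 361.5267] [[0.4381 0.3038 0.018 ]]
brass [290 195  18  13 171] [298.6842 200.7836]
brass [262 232  33  32 519] [277.6339 248.8362]
bolts [[ 0.8117  0.1035  0.016 ]
 [ 0.8276 -0.0256  0.016 ]
 [ 0.563   0.0724  0.016 ]
 [ 0.5783 -0.057   0.016 ]]
front corners [[ 0.5431  0.0836  0.012 ]
 [ 0.563  -0.0715  0.012 ]]
endface [[0.6082 0.0114 0.1923]]
scene endface [[0.6063 0.0103 0.1923]]
```

View pics/z1.png

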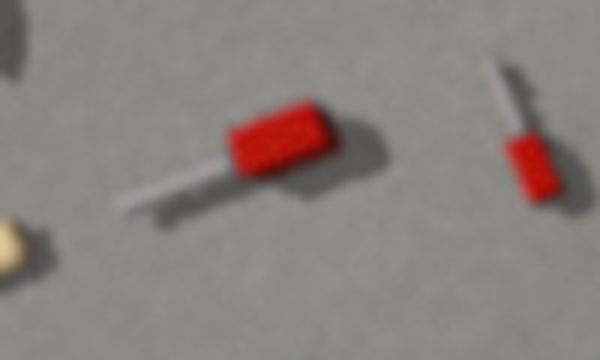

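View pics/z2.png

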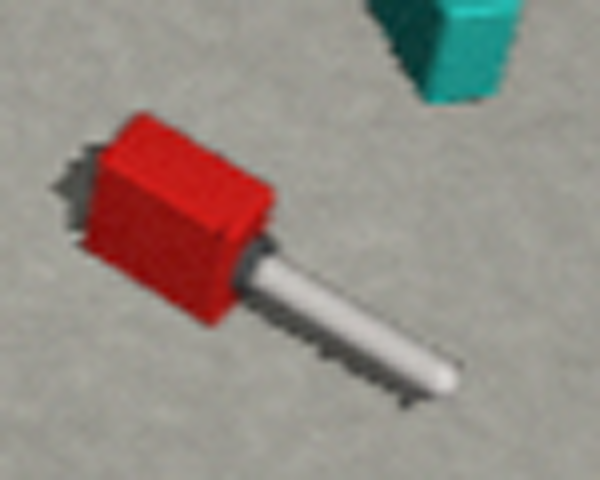

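View pics/z3.png

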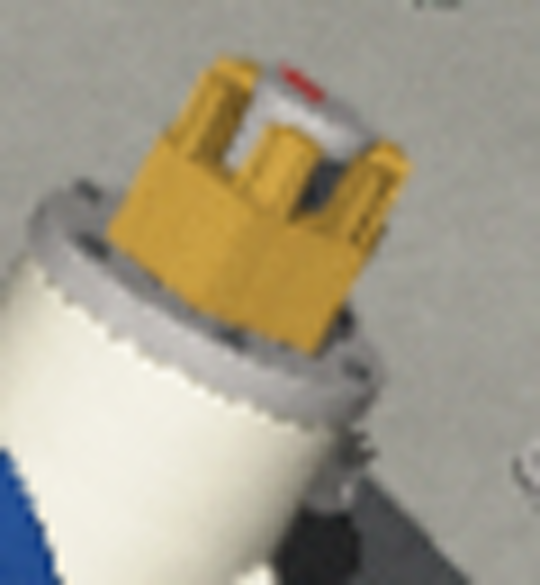

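View pics/z4.png

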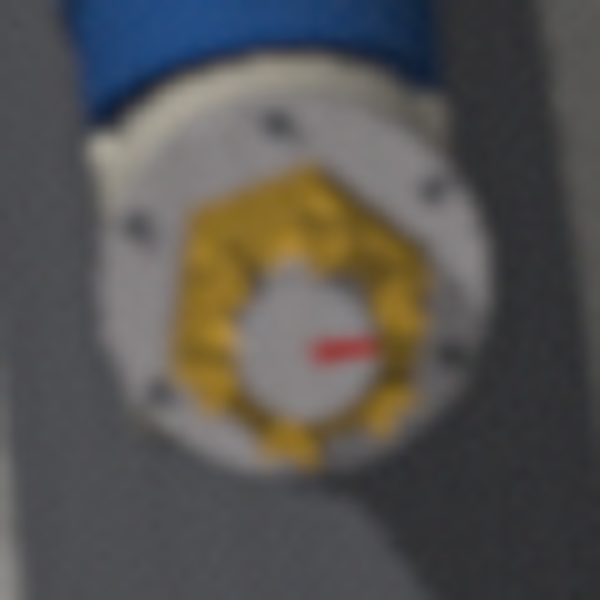

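```bash
cat >> h.py <<'E'
psi=np.radians(7.05)
O=np.array([.6158,.0123,.180])
xh=np.array([np.cos(psi),np.sin(psi),0]);yh=np.array([-np.sin(psi),np.cos(psi),0])
th=np.radians(35)
sz=-np.sin(th)*xh+np.cos(th)*np.array([0,0,1]); sx=np.cross(yh,sz)
S=np.c_[sx,yh,sz]
def onspin(s,uv,z):
    R=np.array(s["R"]);t=np.array(s["t"]);C=S.T@(-R.T@t-O)
    d=np.c_[und(s,uv),np.ones(len(np.array(uv).reshape(-1,2)))]@R@S
    return C+d*((z-C[2])/d[:,2])[:,None]
E
python3 - <<'E'
from h import *
np.set_printoptions(precision=4,suppress=True)
T=pickle.load(open("top0.pkl","rb"));Q=pickle.load(open("scene0.pkl","rb"))
zt=lambda p:np.array([280,160])+(np.array(p)+.5)/10-.5
zs=lambda p:np.array([250,225])+(np.array(p)+.5)/9-.5
def show(n,P):
    P=P*1000
    for p in P: print(n,p,"r",np.hypot(*p[:2]),"ang",np.degrees(np.arctan2(p[1],p[0])))
for z in(-.007,-.035): show(f"top{z}",onspin(T,[zt(p) for p in [(308,165),(195,212),(428,262),(175,370)]],z))
show("sc top",onspin(Q,[zs(p) for p in [(165,135),(268,212),(385,228)]],-.007))
show("sc bot",onspin(Q,[zs(p) for p in [(105,240),(232,310),(320,352)]],-.035))
show("red line",onspin(T,[zt(p) for p in [(310,352),(380,349)]],.015))
show("flange",onspin(T,[zt(p) for p in [(300,480),(100,290),(497,290)]],-.036))
# key
print(onplane(T,[np.array([150,255])+(np.array(p)+.5)/6-.5 for p in [(230,135),(310,100),(330,140),(247,178)]],.036))
print("nose",onplane(T,[np.array([150,255])+(np.array(p)+.5)/6-.5 for p in [(124,205),(228,168)]],.018))
zq=lambda p:np.array([400,335])+(np.array(p)+.5)/8-.5
print(onplane(Q,[zq(p) for p in [(140,114),(274,190),(222,236),(100,155)]],.036))
print("nose",onplane(Q,[zq(p) for p in [(450,379),(255,265)]],.018))
E
```

```text
top-0.007 [36.6313 -4.4745 -7.    ] r 36.90359813606351 ang -6.96416114642609
top-0.007 [28.8702 22.2725 -7.    ] r 36.4629813878353 ang 37.64912302691935
top-0.007 [ 10.647  -29.3627  -7.    ] r 31.233466982654182 ang -70.06925871199907
top-0.007 [-7.758  31.2854 -7.    ] r 32.232962950132226 ang 103.92699065923692
top-0.035 [ 29.1973  -5.2643 -35.    ] r 29.66808086342488 ang -10.220718916828208
top-0.035 [ 21.2153  22.2436 -35.    ] r 30.73870926601943 ang 46.355468793449084
top-0.035 [  2.4737 -30.8607 -35.    ] r 30.959639090481904 ang -85.41717769674212
top-0.035 [-16.4549  31.513  -35.    ] r 35.550446714377536 ang 117.57193640049994
sc top [ 26.2293 -10.5816  -7.    ] r 28.28333153624491 ang -21.970480048247776
sc top [14.9384 21.258  -7.    ] r 25.98185522243241 ang 54.90357974877633
sc top [-32.5944   8.2621  -7.    ] r 33.6252496224111 ang 165.77607904613032
sc bot [ 29.5675  -7.2087 -35.    ] r 30.433593767673855 ang -13.701588848502086
sc bot [  4.193   15.2763 -35.    ] r 15.841313021774706 ang 74.65156015065082
sc bot [-16.3305  26.889  -35.    ] r 31.459505823368346 ang 121.27153277653012
red line [-0.5232  0.3965 15.    ] r 0.6564924911786161 ang 142.84060289156716
red line [ -1.7896 -15.3903  15.    ] r 15.49403432319413 ang -96.63278207641018
flange [-47.8587   5.0498 -36.    ] r 48.124396679874984 ang 173.9767430187378
flange [  4.9338  46.6732 -36.    ] r 46.93321606776407 ang 83.96573833283183
flange [ -6.6469 -46.53   -36.    ] r 47.0024042743133 ang -98.12974796084451
[[0.4402 0.3247 0.036 ]
 [0.4551 0.2914 0.036 ]
 [0.4381 0.282  0.036 ]
 [0.422  0.3165 0.036 ]]
nose [[0.4124 0.3741 0.018 ]
 [0.4283 0.3301 0.018 ]]
[[0.4377 0.2849 0.036 ]
 [0.4228 0.3193 0.036 ]
 [0.4435 0.3254 0.036 ]
 [0.4549 0.2915 0.036 ]]
nose [[0.409  0.3731 0.018 ]
 [0.4296 0.3251 0.018 ]]
```

```bash
cat >> h.py <<'E'
from scipy.spatial.transform import Rotation as Ro
def toolR(phi):
    p=np.radians(phi); z=-sz; y=np.cos(p)*sx+np.sin(p)*yh; return np.c_[np.cross(y,z),y,z]
def eul(R): return Ro.from_matrix(R).as_euler("xyz",degrees=True)
def nutpose(phi,zg): # grasp point at spindle z=zg
    R=toolR(phi); return (O+sz*(zg+.163)),eul(R)
E
python3 - <<'E'
from h import *
from station import r
np.set_printoptions(precision=2,suppress=True)
for q in (17,77,137,197,257,317):
    for z in(.088,-.012):
        a=r.inverse_kinematics(*map(list,nutpose(q,z)));b=r.inverse_kinematics(*map(list,nutpose(q-47,z)))
        print(q,z,a,b)
E
```

```text
17 0.088 [ -7.76 -30.41 106.1    8.95  70.44 -32.24] [ -7.76 -30.41 106.1    8.95  70.44  14.76]
17 -0.012 [ -5.82 -20.36 107.18   8.56  59.15 -32.01] [ -5.82 -20.36 107.18   8.56  59.15  14.99]
77 0.088 [ -7.76 -30.41 106.1    8.95  70.44 -92.24] [ -7.76 -30.41 106.1    8.95  70.44 -45.24]
77 -0.012 [ -5.82 -20.36 107.18   8.56  59.15 -92.01] [ -5.82 -20.36 107.18   8.56  59.15 -45.01]
137 0.088 None [  -7.76  -30.41  106.1     8.95   70.44 -105.24]
137 -0.012 None [  -5.82  -20.36  107.18    8.56   59.15 -105.01]
197 0.088 [ -7.76 -30.41 106.1    8.95  70.44 147.76] None
197 -0.012 [ -5.82 -20.36 107.18   8.56  59.15 147.99] None
257 0.088 [ -7.76 -30.41 106.1    8.95  70.44  87.76] [ -7.76 -30.41 106.1    8.95  70.44 134.76]
257 -0.012 [ -5.82 -20.36 107.18   8.56  59.15  87.99] [ -5.82 -20.36 107.18   8.56  59.15 134.99]
317 0.088 [ -7.76 -30.41 106.1    8.95  70.44  27.76] [ -7.76 -30.41 106.1    8.95  70.44  74.76]
317 -0.012 [ -5.82 -20.36 107.18   8.56  59.15  27.99] [ -5.82 -20.36 107.18   8.56  59.15  74.99]
```

```bash
python3 - <<'E'
from h import *
from station import r
np.set_printoptions(precision=4,suppress=True)
p,e=nutpose(17,.07); r.reach(list(p),list(e)); print(r.sense()["clock"],r.sense()["tcp_pos"]-p)
for n in("scene","top"):
    s=r.snapshot(n); f=s["frame"][:,:,::-1]
    g=f[140:320,190:390] if n=="scene" else f[100:280,220:420]
    cv2.imwrite(f"pics/{n}1.png",cv2.resize(g,None,fx=3,fy=3,interpolation=cv2.INTER_CUBIC))
E
```

```text
2.3917 [ 0.0002 -0.0006  0.0001]
```

View pics/scene1.png

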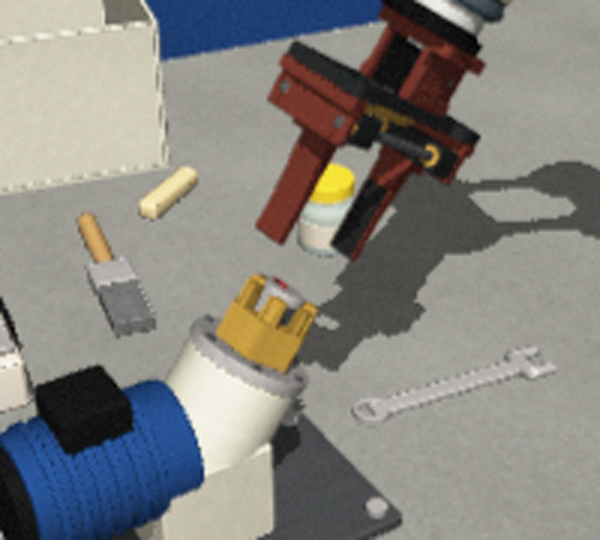

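View pics/top1.png

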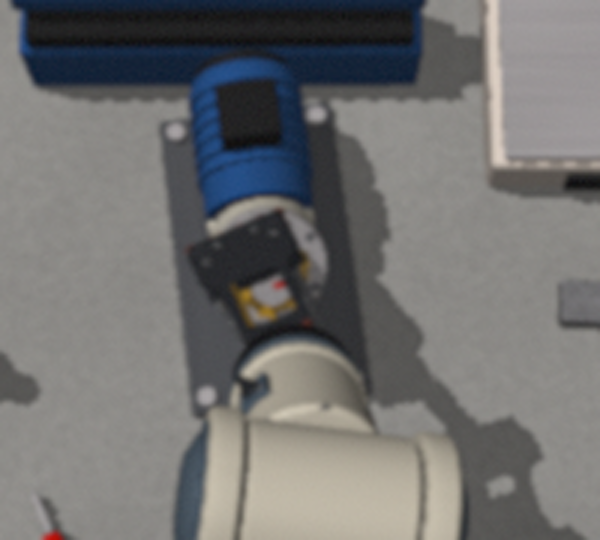

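The scene view shows the jaws straddling the spindle axis above the nut, with the tips at (270,235) and (355,250). They look lined up with the flats, so I'll go down and grip.

```bash
python3 - <<'E'
from h import *
from station import r
np.set_printoptions(precision=4,suppress=True)
def rep(l):
    s=r.sense();print(l,round(s["clock"],2),"F",S.T@s["contact_force"],"M",S.T@s["torque"],"dp",S.T@(s["tcp_pos"]-p),"op",s["opening"],s["joints"][5])
p,e=nutpose(17,.02); r.servo_line(list(p),speed=.12); rep("mid")
p,e=nutpose(17,-.012); r.servo_line(list(p),speed=.06); rep("down")
r.grab(8); r.wait(.2); rep("g8")
E
```

```text
mid 3.06 F [1.3278 0.0571 0.3619] M [-0.0306  0.1646 -0.0026] dp [ 0.0001 -0.0001  0.    ] op 0.08756198425467387 -32.04405312217029
down 3.74 F [-0.1364 -0.6723  0.5825] M [0.0088 0.1542 0.0478] dp [-0.      0.     -0.0002] op 0.08770376306770532 -32.014012877453034
g8 4.53 F [-3.5735 -0.4881  4.5575] M [-0.2937  0.8272 -0.1269] dp [-0.0008 -0.0003 -0.0001] op 0.05613717487096125 -31.99986369922558
```

```bash
python3 - <<'E'
from h import *
from station import r
np.set_printoptions(precision=4,suppress=True)
def rep(l):
    s=r.sense();print(l,round(s["clock"],2),"F",S.T@s["contact_force"],"M",S.T@s["torque"],"dp",S.T@(s["tcp_pos"]-p),"op",s["opening"],s["joints"][5])
p0,e=nutpose(17,-.012); y=toolR(17)[:,1]
p=p0-y*.001; r.servo_line(list(p),speed=.02); r.wait(.1); rep("-1")
r.grab(40); r.wait(.2); rep("g40")
E
```

```text
-1 4.88 F [-1.1291 -0.7031  0.1782] M [-0.2625  0.5943 -0.0794] dp [-0.0002 -0.0001 -0.0001] op 0.05652463941351219 -32.08337323299504
g40 5.3 F [-1.2233 -1.1207 -0.0364] M [-0.3935  0.879  -0.2168] dp [-0.0002 -0.0001 -0.0001] op 0.05571146020526071 -32.08616820169808
```

```bash
python3 - <<'E'
from h import *
from station import r
np.set_printoptions(precision=4,suppress=True)
p0,e=nutpose(17,-.012); y=toolR(17)[:,1]; p=p0-y*.001
def rep(l):
    s=r.sense();print(l,round(s["clock"],2),"F",S.T@s["contact_force"],"M",S.T@s["torque"],"dp",S.T@(s["tcp_pos"]-p),"op",s["opening"],s["joints"][5],s["joint_vel"][5])
j=np.array(r.inverse_kinematics(list(p),list(e)));print(j)
jf=j.copy()
for d in (12,24,36,47):
    jf[5]=j[5]+d; r.move_joints(list(jf)); rep(d)
r.wait(.2);rep("w")
E
```

```text
[ -5.8795 -20.477  107.3238   8.5994  59.1275 -32.0876]
12 5.62 F [-4.4422 -0.7386  3.3823] M [-0.3712  1.1324 -0.2028] dp [-0.0003 -0.0001 -0.0001] op 0.055969507484907505 -20.288358046614476 -1.2147546234719377
24 5.93 F [-6.0517 -2.1051  5.1008] M [-0.3393  1.2369 -0.2462] dp [-0.0005 -0.0001 -0.0001] op 0.05616947869330622 -8.298006189385744 -0.8790003339409838
36 6.25 F [-6.4753 -1.8937  6.4507] M [-0.2616  1.4248 -0.2718] dp [-0.0007 -0.0001 -0.0001] op 0.05591328533197372 3.6974930741298455 -0.876848170826193
47 6.55 F [-6.801  -1.2681  5.5541] M [-0.2185  1.573  -0.3078] dp [-0.0009 -0.     -0.0001] op 0.05610397168595379 14.699449635526873 -0.9320823717134472
w 6.75 F [-8.104  -0.8015  6.9759] M [-0.1534  1.5994 -0.2345] dp [-0.0009 -0.     -0.0001] op 0.055553517567278124 14.670139369131782 -0.003790740900310491
```

```bash
python3 - <<'E'
from h import *
from station import r
np.set_printoptions(precision=4,suppress=True)
p0,e=nutpose(17,-.012); y=toolR(17)[:,1]; p=p0-y*.001
r.let_go(); r.wait(.1)
s=r.sense();print(s["clock"],S.T@s["contact_force"],S.T@s["torque"],S.T@(s["tcp_pos"]-p),s["opening"])
r.servo_line(list(p+sz*.09),speed=.15)
# move off to above key
kc=np.array([.4385,.3045]); d=np.array([.4105,.3737])-kc; ya=np.degrees(np.arctan2(d[1],d[0])); print("bar dir",ya,np.linalg.norm(d))
r.reach([.40,.30,.32],[180,0,0]); print(r.sense()["clock"],r.sense()["joints"])
for n in("scene","top"):
    s=r.snapshot(n); pickle.dump(s,open(f"{n}2.pkl","wb")); f=s["frame"][:,:,::-1]
    cv2.imwrite(f"pics/{n}2.png",f)
    g=f[220:300,240:320] if n=="scene" else f[150:230,270:350]
    cv2.imwrite(f"pics/{n}2z.png",cv2.resize(g,None,fx=7,fy=7,interpolation=cv2.INTER_CUBIC))
E
```

```text
7.525 [-0.4954  0.9162  0.4824] [-0.0288  0.2386  0.0103] [0. 0. 0.] 0.08782462664060368
bar dir 112.0294511857408 0.07465011721357173
9.925 [ 32.9338 -10.3151  94.188   -0.0093  96.1386 122.9266]
```

View pics/scene2z.png

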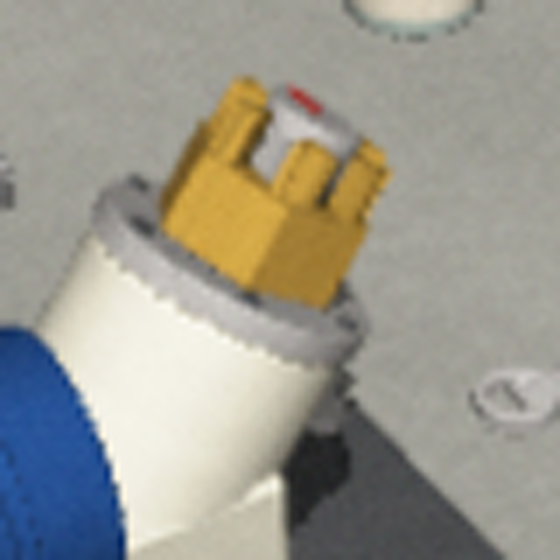

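View pics/top2z.png

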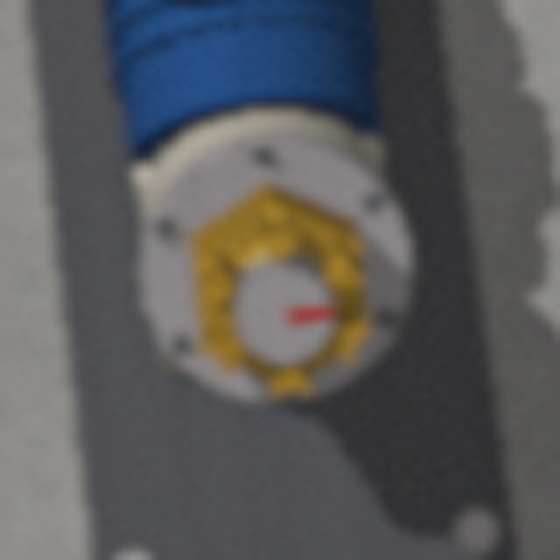

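View pics/scene2.png

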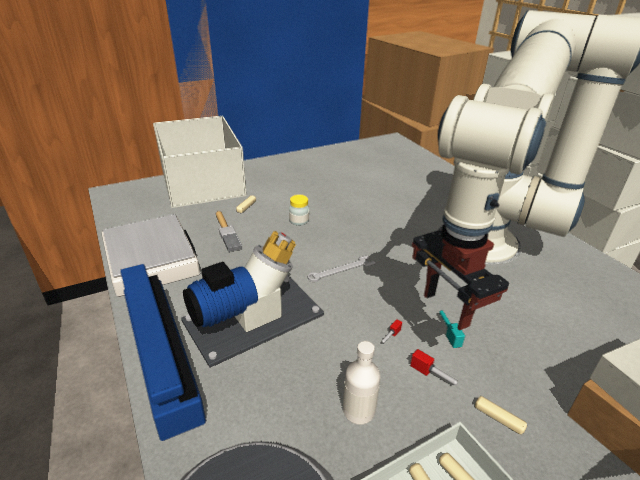

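The hexagon now has a corner pointing upslope at (265,188), with two side corners at (197,240) and (365,240). I'll check those angles numerically, along with the end-face position.

```bash
sed -i 's/^S=np.c_.*/&\nO=O-.0023*sx/' h.py; python3 - <<'E'
from h import *
np.set_printoptions(precision=1,suppress=True)
T=pickle.load(open("top2.pkl","rb"));Q=pickle.load(open("scene2.pkl","rb"))
zt=lambda p:np.array([270,150])+(np.array(p)+.5)/7-.5
zs=lambda p:np.array([240,220])+(np.array(p)+.5)/7-.5
def show(n,P):
    P=P*1000
    for p in P: print(n,p,"r",round(np.hypot(*p[:2]),1),"ang",round(np.degrees(np.arctan2(p[1],p[0])),1))
show("bot",onspin(T,[zt(p) for p in [(265,186),(196,240),(366,240)]],-.035))
show("scbot",onspin(Q,[zs(p) for p in [(160,205),(254,290),(328,308)]],-.035))
show("sctop",onspin(Q,[zs(p) for p in [(285,205),(366,225)]],-.007))
show("line",onspin(T,[zt(p) for p in [(283,317),(333,312)]],.015))
show("linesc",onspin(Q,[zs(p) for p in [(316,112),(289,90)]],.015))
for n,s,(x0,y0,w,h_) in (("top",T,(295,180,30,30)),("sc",Q,(270,225,30,30))):
    f=cv2.cvtColor(s["frame"],cv2.COLOR_RGB2HSV); 
    m=(((f[...,0]<8)|(f[...,0]>172))&(f[...,1]>90)); M=np.zeros(m.shape,bool);M[y0:y0+h_,x0:x0+w]=m[y0:y0+h_,x0:x0+w]
    v,u=np.nonzero(M); print(len(u),u.min(),u.max(),v.min(),v.max()); show(n+" redcent",onspin(s,[(u.mean(),v.mean())],.015))
# grasp yaw candidates for key
E
```

```text
bot [ 32.1   1.5 -35. ] r 32.1 ang 2.7
bot [ 16.5  26.6 -35. ] r 31.3 ang 58.2
bot [  9.5 -30.2 -35. ] r 31.6 ang -72.5
scbot [ 18.5 -23.2 -35. ] r 29.7 ang -51.4
scbot [ 12.   25.7 -35. ] r 28.3 ang 65.0
scbot [-19.7  24.4 -35. ] r 31.4 ang 129.0
sctop [16.5 24.1 -7. ] r 29.2 ang 55.6
sctop [-19.8  20.7  -7. ] r 28.6 ang 133.7
line [ 1.7  1.7 15. ] r 2.4 ang 44.6
line [  1.3 -14.5  15. ] r 14.6 ang -84.7
linesc [-1.  -3.4 15. ] r 3.5 ang -106.0
linesc [  1.2 -16.6  15. ] r 16.7 ang -85.8
12 312 317 194 195
top redcent [ 1.3 -8.5 15. ] r 8.6 ang -81.7
8 281 285 233 235
sc redcent [ -1.5 -11.4  15. ] r 11.5 ang -97.4
```

```bash
python3 - <<'E'
from h import *
from station import r
np.set_printoptions(precision=3,suppress=True)
T=pickle.load(open("top2.pkl","rb"));Q=pickle.load(open("scene2.pkl","rb"))
print("oil",onplane(Q,[(360,408)],.0),"cap top",onplane(Q,[(366,348)],.17),onplane(T,[(173,202)],.17)) if 1 else 0
print("teal",onplane(T,[(200,320),(214,328)],.03),onplane(Q,[(455,335)],.02))
r.reach([.4393,.3045,.30],[180,0,112.5]); s=r.sense();print(s["clock"],s["joints"],s["tcp_pos"],s["orientation"])
for n in("scene",):
    s=r.snapshot(n); f=s["frame"][:,:,::-1]
    cv2.imwrite(f"pics/{n}3.png",cv2.resize(f[250:440,330:530],None,fx=3,fy=3,interpolation=cv2.INTER_CUBIC))
E
```

```text
oil [[0.597 0.332 0.   ]] cap top [[0.604 0.338 0.17 ]] [[0.598 0.33  0.17 ]]
teal [[0.333 0.29  0.03 ]
 [0.313 0.254 0.03 ]] [[0.329 0.278 0.02 ]]
11.7667 [31.072 -4.644 90.991  0.001 93.64   8.618] [0.439 0.304 0.3  ] [179.987  -0.003 112.455]
```

View pics/scene3.png

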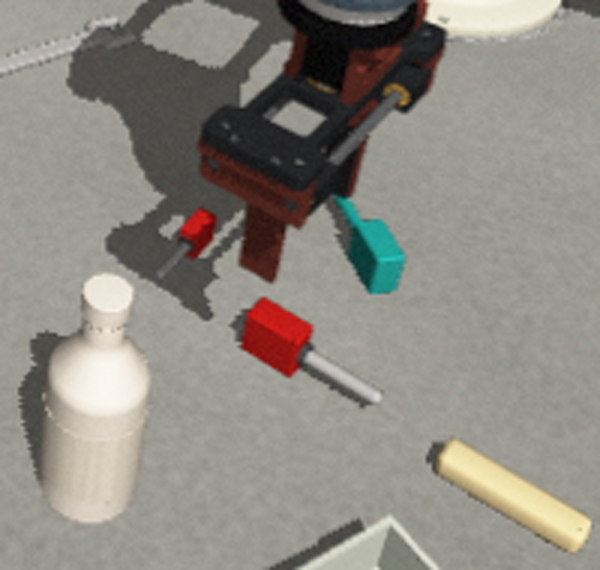

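```bash
python3 - <<'E'
from h import *
from station import r
np.set_printoptions(precision=4,suppress=True)
def rep(l):
    s=r.sense();print(l,round(s["clock"],2),"F",s["contact_force"],"M",s["torque"],"tcp",s["tcp_pos"],"op",s["opening"])
r.servo_line([.4393,.3045,.187],speed=.12); rep("dn")
r.grab(40); r.wait(.1); rep("grip")
r.servo_line([.4393,.3045,.40],speed=.15); rep("up")
yaw=97.05
pre=O-yh*.18
r.reach([pre[0],pre[1],.40],[180,0,yaw]); rep("pre hi")
for n in("scene","top"):
    s=r.snapshot(n); pickle.dump(s,open(f"{n}4.pkl","wb")); f=s["frame"][:,:,::-1]
    cv2.imwrite(f"pics/{n}4.png",f)
E
```

```text
dn 12.91 F [ 1.1277 -0.0238  0.5435] M [-0.0282 -0.0943 -0.0003] tcp [0.4396 0.3047 0.188 ] op 0.08778911371410009
grip 14.03 F [0.044  0.6143 0.2432] M [ 0.0184 -0.1007 -0.0222] tcp [0.4393 0.3045 0.187 ] op 0.02156314088691698
up 15.6 F [ 0.0108  0.0148 -0.7287] M [-0.0791 -0.1092 -0.0331] tcp [0.4393 0.3045 0.3988] op 0.021680505426452334
pre hi 17.45 F [-0.1808  0.8901 -0.7041] M [-0.0226 -0.0973 -0.0524] tcp [ 0.6362 -0.1653  0.4003] op 0.021575163191659766
```

View pics/scene4.png

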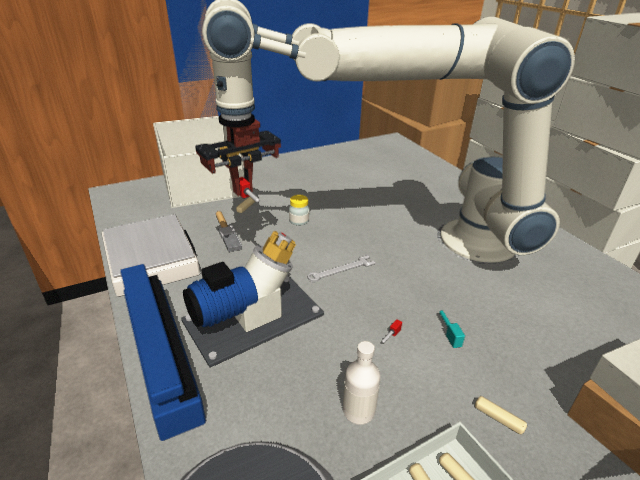

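View pics/top4.png

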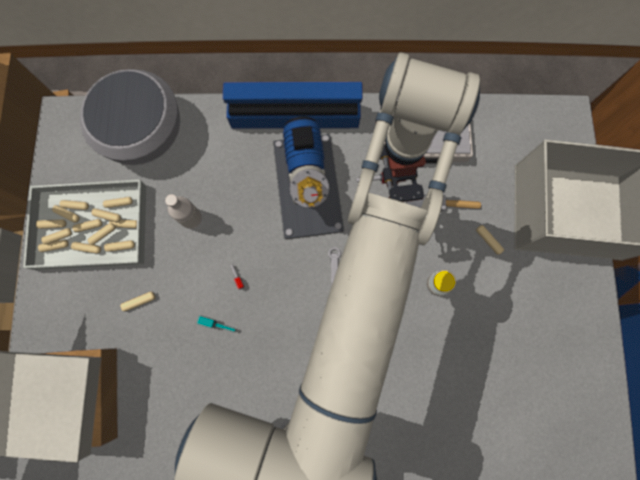

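```bash
sed -i 's/^O=O-.0023\*sx/O=O-.0028*xh/' h.py; cat >> h.py <<'E'
def keyp(y,dx=0,dz=0): # TCP for nose at spindle (sx dx, y, sz dz)
    n=O+yh*y+sx*dx+sz*dz
    c=n-yh*.077
    return [c[0],c[1],c[2]+.163+.006]
E
python3 - <<'E'
from h import *
from station import r
np.set_printoptions(precision=4,suppress=True)
r.servo_line(keyp(-.085),speed=.2)
r.servo_line(keyp(-.045),speed=.1); r.wait(.1)
s=r.sense();print(s["clock"],s["tcp_pos"]-keyp(-.045),s["orientation"],s["contact_force"])
n_=O-yh*.045
for n in("scene","top"):
    s=r.snapshot(n); pickle.dump(s,open(f"{n}5.pkl","wb")); f=s["frame"][:,:,::-1]
    print(n,"pred nose",proj(s,[n_]),"mouth",proj(s,[O-yh*.016]),"face",proj(s,[O+sz*.015]))
    a=(235,210) if n=="scene" else (290,150)
    cv2.imwrite(f"pics/{n}5.png",cv2.resize(f[a[1]:a[1]+70,a[0]:a[0]+70],None,fx=8,fy=8,interpolation=cv2.INTER_CUBIC))
E
```

```text
18.6167 [-0.     -0.0001  0.0001] [179.9974   0.0213  97.0465] [-0.152  -0.4211 -0.3816]
scene pred nose [[271.8989 231.7293]] mouth [[278.4556 237.9928]] face [[285.5521 235.575 ]]
top pred nose [[329.9897 191.4079]] mouth [[317.4167 192.916 ]] face [[310.8506 195.6865]]
```

View pics/scene5.png

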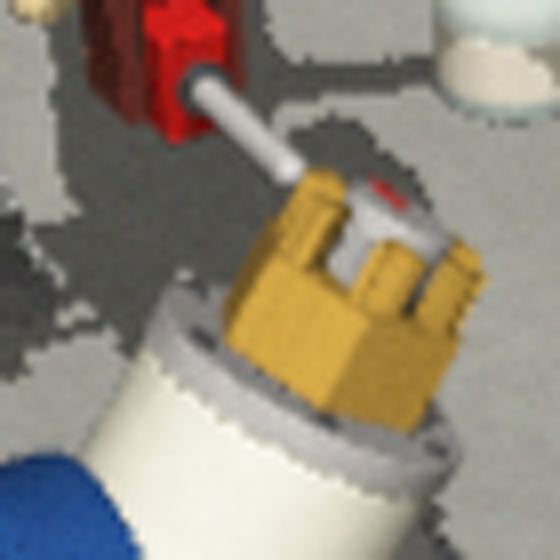

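View pics/top5.png

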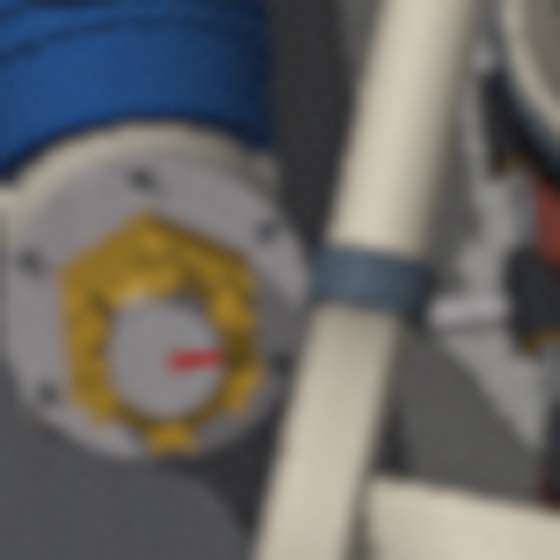

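```bash
python3 - <<'E'
from h import *
np.set_printoptions(precision=2,suppress=True)
T=pickle.load(open("top5.pkl","rb"));Q=pickle.load(open("scene5.pkl","rb"))
for s,a,n in((T,(290,150),"top"),(Q,(235,210),"sc")):
    z=lambda X:(proj(s,X)-a+.5)*8-.5
    print(n,"shank",z([O-yh*.05,O-yh*.06,O-yh*.07,O-yh*.08,O-yh*.10]),"red",z([O+sz*.015,O+sz*.015-yh*.014]),"1mm sx,xh,z",z([O+sz*.015+sx*.001])-z([O+sz*.015]))
g=cv2.cvtColor(T["frame"],cv2.COLOR_RGB2GRAY)
for u in (344,346,348,350,352): print(u,g[182:198,u])
f=cv2.cvtColor(T["frame"],cv2.COLOR_RGB2GRAY); 
print(T["frame"][190:200,308:320].astype(int)[...,0]-T["frame"][190:200,308:320].astype(int)[...,1])
print(f[182:206,300:322])
E
```

```text
top shank [[340.74 332.69]
 [375.37 328.55]
 [409.97 324.41]
 [444.55 320.28]
 [513.63 312.05]] red [[170.3  368.99]
 [219.6  363.06]] 1mm sx,xh,z [[-0.38 -3.38]]
sc shank [[289.85 168.89]
 [272.35 152.18]
 [255.08 135.68]
 [238.04 119.4 ]
 [204.61  87.47]] red [[407.92 208.1 ]
 [381.43 183.51]] 1mm sx,xh,z [[-2.71 -0.88]]
344 [ 78  70  61  58  70  94 119 123 109  91  88  87  83  83  83  83]
346 [ 93  92  86  85  97 127 149 148 125 110 121 115  99  85  83  82]
348 [133 132 123 117 124 140 150 140 120 114 129 135 128 114  96  83]
350 [138 139 138 134 137 149 153 136 116 118 130 137 138 135 130 120]
352 [111 107 102 101 107 125 131 115  99 110 126 133 135 137 139 139]
[[ 4  3  3  4  3  3  5  7 17 26 29 30]
 [ 3  4  2  4  3  1  2  4  9 17 24 25]
 [ 5  4  3  6  4  5  5  5  9 15 20 19]
 [ 3  4  9 16 23 25 27 31 33 31 23 20]
 [ 4  6 19 41 61 72 76 75 72 51 28 18]
 [ 3  6 20 48 72 77 72 66 58 41 24 17]
 [ 4  4 11 28 37 34 26 20 19 19 19 23]
 [ 5  4  5  8 10  9  5  3  6 12 23 29]
 [ 3  4  3  3  1  3  2  4  7 17 25 29]
 [ 4  3  3  5  4  4  5  8 14 20 27 29]]
[[113 109 108 109 110 109 106 100 
[... 1498 characters left out ...]
3 133 132 132 131 123 108  93
   95 107 113 111]
 [113 111 112 111 111 115 123 127 131 134 134 133 131 129 125 112  97  86
   96 107 109 103]
 [120 115 112 108 100  99 107 117 125 130 132 131 127 120 110  96  85  86
   98 109 106  98]
 [126 120 115 107  95  86  88  98 108 115 120 120 112  99  89  83  83  89
   97 104 102  93]
 [130 124 117 113 103  91  83  80  84  92  99 102  94  82  78  81  87  92
   96  97  91  85]
 [128 129 126 126 120 106  90  80  82  91  99 106 102  90  84  87  92  93
   91  89  79  66]
 [122 127 131 133 131 120 102  92  94 105 111 115 111 105  94  92  92  91
   84  76  64  55]
 [103 115 121 128 130 128 116 103 101 106 107 105 106 103  97  89  84  76
   67  60  53  49]]
```

Both views agree. Compared with the red line, the shank sits within about 1 mm of the hole axis. I'll slide it in slowly and stop on force.

```bash
cat >> h.py <<'E'
def insert(r,y0,y1,step=.003,dx=0,dz=0,lim=8,sp=.03):
    y=y0
    while y<y1-1e-9:
        y=min(y+step,y1); r.servo_line(keyp(y,dx,dz),speed=sp); s=r.sense()
        F=S.T@s["contact_force"]; print(round(y*1e3,1),round(s["clock"],2),F.round(1),(S.T@(s["tcp_pos"]-keyp(y,dx,dz))*1e3).round(2),(S.T@s["torque"]).round(2))
        if F[1]<-lim: print("STOP"); break
    return y
E
python3 - <<'E'
from h import *
from station import r
insert(r,-.045,-.003)
E
```

```text
-42.0 18.97 [-0.5  0.9 -1.5] [-0.03 -0.04 -0.05] [ 0.01 -0.05  0.05]
-39.0 19.22 [-0.3 -0.7 -0.7] [0.03 0.18 0.02] [-0.05 -0.06 -0.01]
-36.0 19.47 [-0.4  0.1 -1.2] [0.04 0.23 0.02] [-0.01 -0.03  0.06]
-33.0 19.72 [-0.9 -0.3 -0.6] [0.04 0.18 0.04] [-0.05 -0.06  0.08]
-30.0 19.97 [ 0.3  0.6 -0.6] [0.02 0.19 0.01] [-0.03 -0.06  0.01]
-27.0 20.22 [ 0.3 -0.5 -1.5] [ 0.02  0.19 -0.01] [-0.06 -0.12  0.08]
-24.0 20.47 [-0.5 -0.5 -0.6] [ 0.01  0.21 -0.  ] [-0.05 -0.1   0.02]
-21.0 20.72 [-0.2 -0.6 -1. ] [ 0.02  0.2  -0.01] [-0.04 -0.08  0.01]
-18.0 20.97 [-0.7 -0.  -1.8] [ 0.02  0.21 -0.  ] [-0.05 -0.09  0.04]
-15.0 21.22 [-0.4 -0.7 -0.4] [0.05 0.18 0.06] [-0.02 -0.12  0.04]
-12.0 21.47 [-0.7 -0.3 -1.7] [ 0.01  0.18 -0.01] [-0.01 -0.04  0.03]
-9.0 21.72 [-1.3  0.1 -1.2] [ 0.01  0.18 -0.01] [-0.01 -0.06  0.06]
-6.0 21.97 [-0.3  0.5 -0.6] [ 0.03  0.2  -0.  ] [-0.   -0.04 -0.01]
-3.0 22.22 [-1.1 -0.4 -1.2] [0.04 0.21 0.02] [-0.05 -0.07  0.04]
```

```bash
python3 - <<'E'
from h import *
from station import r
insert(r,-.003,.016,step=.0015,lim=6)
s=r.snapshot("scene"); pickle.dump(s,open("scene6.pkl","wb")); f=s["frame"][:,:,::-1]
cv2.imwrite("pics/scene6.png",cv2.resize(f[200:290,230:320],None,fx=6,fy=6,interpolation=cv2.INTER_CUBIC))
E
```

```text
-1.5 22.47 [-1.  -0.2 -1.1] [0.01 0.08 0.01] [-0.06 -0.11 -0.01]
0.0 22.72 [ 0.2 -0.8 -1.6] [0.01 0.1  0.01] [-0.05 -0.06  0.07]
1.5 22.97 [-0.8 -0.7 -0.7] [0.02 0.09 0.  ] [-0.03 -0.04  0.03]
3.0 23.22 [-1.  -0.1 -1. ] [0.01 0.09 0.  ] [-0.02 -0.07  0.04]
4.5 23.47 [-1.1  0.1 -0.2] [0.01 0.11 0.02] [-0.03 -0.09  0.06]
6.0 23.72 [-1.1 -0.8 -0.8] [0.01 0.12 0.03] [-0.03 -0.1   0.03]
7.5 23.97 [-1.4  0.1 -0.7] [0.01 0.11 0.02] [-0.03 -0.09 -0.02]
9.0 24.22 [-1.3 -1.3 -1.6] [-0.02 -0.09  0.01] [-0.25 -0.08  0.16]
10.5 24.47 [-0.7 -5.8 -0.4] [-0.   -0.96  0.21] [-0.74 -0.03  0.54]
12.0 24.72 [ 0.3 -9.6 -1.3] [ 0.01 -1.9   0.41] [-1.24 -0.    0.87]
STOP
```

View pics/scene6.png

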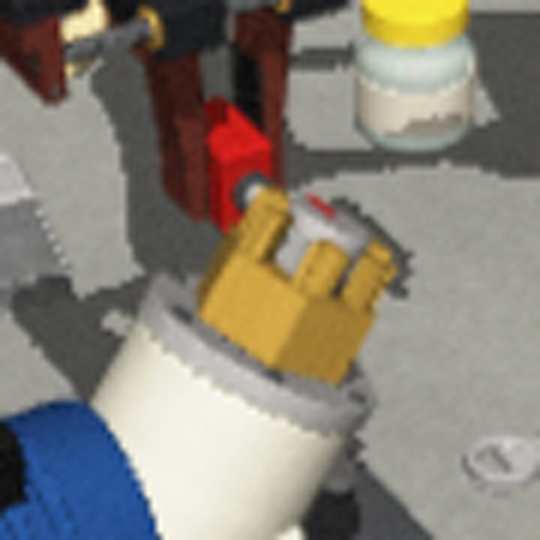

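The force climbs from y = +9.0 mm, which is exactly where the stop should be, so the bar is seated. I'll ease the preload, let go and retreat straight up.

```bash
python3 - <<'E'
from h import *
from station import r
r.servo_line(keyp(.0095),speed=.02); r.wait(.1); s=r.sense(); print((S.T@s["contact_force"]).round(1))
r.let_go(); r.wait(.3)
p=keyp(.0095); p[2]+=.16; r.servo_line(p,speed=.15); p[1]-=.12;p[0]-=.1; r.servo_line(p,speed=.25); r.wait(.3)
s=r.sense();print(s["clock"],s["contact_force"],s["opening"])
for n in("scene","top"):
    s=r.snapshot(n); pickle.dump(s,open(f"{n}7.pkl","wb")); f=s["frame"][:,:,::-1]
    a=(220,190) if n=="scene" else (270,140)
    cv2.imwrite(f"pics/{n}7z.png",cv2.resize(f[a[1]:a[1]+90,a[0]:a[0]+90],None,fx=6,fy=6,interpolation=cv2.INTER_CUBIC))
E
```

```text
[-0.4 -4.3 -0.7]
28.8417 [-0.33939222  0.28500665 -0.09940626] 0.08767117370709447
```

View pics/scene7z.png

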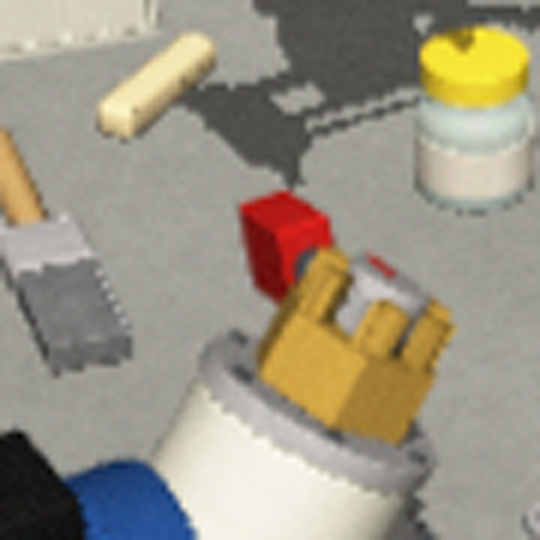

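View pics/top7z.png

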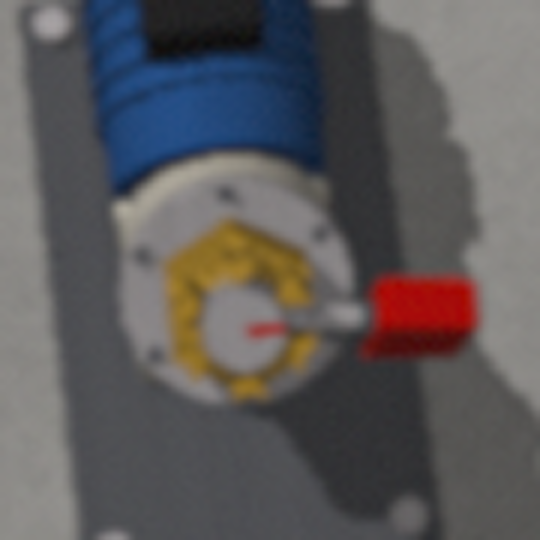

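The bar rests in the slot. In the top view the handle's top face spans x of about 375–472, and the shank lines up with the red line. I'll check the seating depth and look for creep.

```bash
python3 - <<'E'
from h import *
from station import r
T=pickle.load(open("top7.pkl","rb"))
s=r.snapshot("top")
for t in(T,s):
    h=cv2.cvtColor(t["frame"],cv2.COLOR_RGB2HSV).astype(int)
    m=(((h[...,0]<8)|(h[...,0]>172))&(h[...,1]>150)&(h[...,2]>60)); M=m[175:205,325:355]; v,u=np.nonzero(M)
    print(u.min()+325,u.max()+325,u.mean()+325,v.mean()+175,len(u))
    # sub-pixel horizontal extent along bright top face row
    row=t["frame"][188:193,325:355].astype(int); print((row[...,0]-row[...,1]).mean(0).round())
top=np.array([0,0,.018])
for dz in (.018,.012): print(dz,proj(s,[O-yh*.048+[0,0,dz],O-yh*.088+[0,0,dz]]))
print(np.abs(T["frame"].astype(int)-s["frame"]).max(), r.sense()["clock"])
E
```

```text
331 348 339.5023923444976 191.9712918660287 209
[  3.   3.   3.   2.   0.   5.  31.  83. 137. 161. 159. 158. 157. 155.
 157. 157. 154. 155. 156. 155. 154. 157. 153. 121.  65.  19.   2.   1.
   1.   1.]
330 348 339.44761904761907 191.9904761904762 210
[  2.   3.   3.   3.   1.   5.  31.  84. 137. 160. 160. 158. 156. 156.
 156. 156. 153. 157. 154. 152. 154. 156. 152. 121.  65.  19.   2.   0.
   2.   2.]
0.018 [[331.5313349  188.73437385]
 [349.13255542 186.63502223]]
0.012 [[331.44964215 189.58343291]
 [348.9485966  187.49498847]]
26 28.9917
```

```bash
python3 -c "
from station import r
print(r.hand_in())"
```

```text
the job is handed in; nothing more can be done
None
```

The nut is turned to the next slot, and the red-handled locking bar sits in the cross hole against the hidden stop. I released it and handed in about 29 s into the 54 s limit; the hand-in gives no verdict.

- **Nut:** I gripped it across two flats and turned it clockwise about 47°. The jaw opening read 55.6–56.1 mm against the nut's 56 mm, so the jaws sat flat on it throughout. That makes the gripper angle my best measure of the nut: within 1–2° of the slot, with 5.7° allowed.
- **Bar:** It slid in with no side contact, and the force began to rise at y = +9.0 mm, exactly where the stop should be. I eased the push before letting go.
- **After release:** The handle's centre was within about 1 mm of where full seating would put it. Two top pictures taken about 0.15 s apart showed no movement of the bar. The gripper was clear, with under 0.5 N on the tool. I did not measure the other objects' positions, but no move came near them.

Two checks disagreed:
- **Nut angle from pictures:** Single corner readings scattered by up to about 13°, with a mean near 3°, so I relied on the gripper instead.
- **Spindle position:** My first camera estimate was about 2–3 mm off along the slope compared with the grip forces. I corrected for that before inserting the bar.

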